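Send the copper lantern foot through the self-closing gate

ROBOT

A 6-joint arm with a two-finger parallel gripper is mounted at the origin on the work surface. World frame = base frame: x ahead of the robot, y to its left, z up, the work surface at z = 0. Lengths are in m, angles in rad, forces in N, time in s.
With the tool pointing down it reaches from about 0.25 to 0.775 m from the base axis. Payload 8.9 kg.
Tool frame: the origin (TCP) lies between the finger pads; the fingertips stand bot.tcp_to_tips ahead of it and the grasp point (between the pads) lies 11 mm behind it (bot.tcp_to_tips is the distance from the TCP to the fingertips, in m); z points along the fingers, x is the direction in which the jaws open and shut, and the axes are right-handed (so a half turn about z gives the same grasp; the last joint's range is limited). The gripper opens to 85 mm and grips with 20 to 120 N. Pads are 22 mm wide; open, the fingers measure 114 mm over their backs; the gripper's body (76 mm by 85 mm) begins 54 mm behind the grasp point. The pads swing forward as they close: fully open they stand 13 mm farther back than shut.
Start: joints at [1.189, 0.291, -0.153, 1.127, 0, 1.431], TCP at [0.126, 0.51, 0.218] pointing down, gripper open.
Joint ranges: [-2.52, 2.52], [-0.91, 1.74], [-1.3, 1.37], [-1.96, 2.02], [-1.52, 1.47], [-3.14, 3.14]. Speed limits (rad/s): [2.22, 2.22, 2.79, 3.14, 3.14, 3.14].

INTERFACE

Orientations are given as [roll, pitch, yaw] about the fixed x, y, z axes, in that order (R = Rz(yaw) Ry(pitch) Rx(roll)).
In Python, from rig import sensors, eyes, ticket, bot gives the robot as it stands.
- The arm moves only by the shell command python3 -m crank 'ROWS'. ROWS is JSON, a list of rows, each a list of 5 numbers: the shift along the tool's x, y, z as a fraction of full scale, then the turn about the tool's z as a fraction of full scale, then the gripper command: -1 is shut, 1 is fully open, values between are in proportion. In form: [[tx, ty, tz, yaw, jaw], ...]. A call has 1 to 5 rows; each row shifts and turns the commanded pose from where the row before left it, along the tool's axes as they then stand; what a row does not reach is not made up. Full scale, the value 1, is 0.05 m for a shift and 360 degrees for a turn. A row lasts 1/8 s, in which the tool goes at most 62.5 mm and 10.7 degrees, less where a joint would pass 70% of its speed; a pose out of reach is approached as far as the arm can. A call with a number of a shift or a turn outside -1 to 1 is refused whole. A call with a gripper value outside its range is refused whole. The fingers move at their own pace and stop on an object; the grip force is fixed at half the most. Time passes only in rows, so rows that do not move let the fingers close. It gives the time, the measured TCP pose, the force and the opening at its end, in the units of the state.
- sensors.get_state(): the state, without advancing time (a new reading comes with each control period).
- eyes.snapshot(name): name is "scene" or "side" or "wrist"; returns (picture, depth): 480x640x3 uint8, red, green, blue; 480x640 float32, m along the optical axis (not along the pixel's ray), 0 where there is no reading.
- eyes.camera_info(name): a dict with "fx", "fy", "cx", "cy" (pixels), "R" (3x3) and "t" (3): a world point X has camera coordinates R X + t. Camera axes: x right, y down, z forward; pixel columns grow to the right and rows downward; lengths in m; the calibration is good to about 2 mm. A picture is of the moment at which its call begins: read the wrist's pose just before it. camera_info takes no time and is no camera call; for the wrist camera it gives the pose at the moment of the call.
- ticket.sign_off(): hands the job in, once; it reports no verdict.
Trained networks look in the newest picture that a camera, given by its name, has taken for a name from the list of things; names that differ only in an ending like _2 or _b are one class to them, and where a whole thing is asked for, a point or a joint stands for the part that bears it (a point fixed in the world has none). Each returns a list of dicts, best first, with "confidence" (0 to 1); they miss things now and then, are a little off and sometimes report something else, mostly with a low value. They report only what shows in the picture. A call takes as long as a camera call. They do not tell look-alikes from the thing itself.
- eyes.boxes_of(query, camera): "rect" ([left, top, right, bottom] as shares, 0 to 1, of the picture: columns of its width, rows of its height, round what is visible of it).
The state is a dict: "t": time; "q": joint angles; "joint_velocities": joint speeds; "joint_efforts": joint torques, N m; "ee_pos": TCP position; "tool_rot": TCP orientation; "ft_force": force on the tool from outside, world axes, zero at the start; "ft_torque": the same for the moment, N m; "width": opening from 0.0 (shut) to 1.0 (fully open).
Only numpy, scipy, OpenCV 4.12 (cv2) and the standard library are available. Lean on these libraries where they do the work, as an engineer would, in place of code of your own. Each camera call takes 0.05 s, during which the arm holds its last target. There are 200 camera calls.

TASK

With your fingertips only, slide the round copper lantern foot along the tiled shelf, in between the two curbs, so that it pushes the little iron gate open and goes right through onto the landing behind. As soon as it is clear of the gate's swing, withdraw the fingers while the gate still rests open against them, so that it falls fully shut behind the foot and not behind your fingers. Keep the foot upright on the tiles and push it gently and steadily: never pinch, lift, tip or bat it, do not reach round to open the gate without it, and leave the chimney, punch, pane and scribe where they are.

Things in the scene. Friction and masses are not known exactly. Their poses are not given: they have to be found in the camera images.
- shelf: Fixed low shelf. Origin: on its underside, below the middle of the closed gate; tile surface 30 mm above. Its +x is the way the foot travels through the gate (roughly from the robot's left to its right), +y the gate's hinge side. Tiles span x -215 to +205, y -110 to +110 mm. Iron posts at x 0, y +60 and -51 mm stand 40 mm above the tiles; nothing spans the gate overhead.
- lane_mouth (a point): Point on the tiles midway in the lane's mouth (shelf x -104, y 0 mm). Two curbs, 8 mm wide and 11 mm high, are 100 mm apart here and close in to a lane 72 mm wide (y -36 to +36 mm) at shelf x -62 mm.
- landing (a point): Point on the tiles in the middle of the landing behind the gate (shelf x 140, y 0 mm). The 72 mm wide lane runs on between its curbs past the gate and is closed by a cross curb, inner face at shelf x 193 mm.
- foot: Loose copper lantern foot: a round bun 50 mm in diameter, upright sides 32 mm high, domed top, 40 mm high in all, about 180 g. Stands on the open tiles ahead of the lane's mouth (shelf x -165 to -132 mm, up to 40 mm off the lane's centre line either way). Origin: centre of its underside.
- gate (a joint): Angle of the dark iron gate leaf, rad: 0 shut, grows as it swings to shelf +x, at most 1.75. Its near-upright pin at shelf x 0, y +48 mm leans so that its weight always swings it shut (under 1 N opens it; shuts in about 1 s). No latch. Leaf 90 mm long, 5 thick, 12 to 38 mm above the tiles, free end rises up to 16 mm as it opens. A foot centred beyond x 115 mm is clear of it.
- gate_toe (a point): Knob at the top of the gate leaf's free end, 33 mm above the tiles; with the gate shut at shelf x = 0, y = -36 mm. While the foot passes the leaf leans on it, then on the fingers behind it; fingers standing in the lane between the gate and shelf x 75 mm keep it open, beyond about x 90 mm it slips past them and shuts. Fingers raised straight up leave it to fall shut.
- chimney: Bystander: brass lantern chimney, open tube 68 mm wide at the foot, 105 mm tall, standing on the table past the landing end of the shelf. Origin: centre of its underside.
- punch: Bystander: steel dapping punch with ball end, 95 mm long, 20 mm high, lying on the tiles beside the landing (-y side). Origin: on its underside, near its middle.
- pane: Bystander: cobalt glass pane 90 x 45 x 5 mm lying flat on the tiles beside the landing (+y side). Origin: centre of its underside.
- scribe: Bystander: bone-handled scribe, 138 mm long, 11 mm high, lying on the table beside the shelf (-y side, towards the robot). Origin: on its underside, near its middle.
There are look-alikes about, which are no part of the job. There is more than one size of the foot; the job needs the middle-sized.

How it is judged:
By the outcome, as a careful person would: the job done as asked, in the order asked, and still so for the second after the job is handed in, with the robot touching nothing.
It also fails if it takes over 46 s, if anything falls off the work surface, if the arm or the gripper's body presses on something with over 40 N, if the wrist force passes 120 N, or if a joint passes its speed limit or range.

## Working session

There is one attempt and no reset: what is moved stays moved. The work goes in short steps, Python scripts to look and compute and a shell command to move; the robot and the scene stay as the last step left them, time stands still between calls to the robot, and variables do not carry over. Pictures are saved under pics/ and viewed, and the job is handed in when it is done.

```bash
mkdir -p pics; ls; cat > h.py <<'E'
import numpy as np,cv2
from rig import sensors,eyes,ticket,bot
def snap(n,f):
    ci=eyes.camera_info(n); p,d=eyes.snapshot(n); cv2.imwrite('pics/'+f,p[:,:,::-1]); return ci,p,d
def world(ci,u,v,z):
    return np.array(ci['R']).T@(np.array([(u-ci['cx'])/ci['fx']*z,(v-ci['cy'])/ci['fy']*z,z])-np.array(ci['t']))
E
python3 - <<'E'
from h import *
print(sensors.get_state(), bot.tcp_to_tips)
for n in ['scene','side']:
    ci,p,d=snap(n,n+'1.png'); np.savez(''+n+'.npz',d=d,p=p,**{k:np.array(v) for k,v in ci.items()})
    print(n,ci)
    for q in ['foot','gate','shelf','chimney','punch']:
        for b in eyes.boxes_of(q,n): 
            r=np.array(b['rect'])*[640,480,640,480]; u,v=(r[0]+r[2])/2,(r[1]+r[3])/2
            print(q,round(b['confidence'],2),r.round(),world(ci,u,v,d[int(v),int(u)]).round(3))
E
```

```text
pics
{'t': 0.0, 'q': array([ 1.18867281e+00,  2.91267726e-01, -1.54145133e-01,  1.12668633e+00,
       -9.29603159e-06,  1.43148639e+00]), 'joint_velocities': array([-1.76597553e-03,  1.22270340e-03, -8.34214918e-04,  2.08588632e-03,
       -3.44764469e-05, -3.83736963e-04]), 'joint_efforts': array([ 7.03542901e-04, -5.37141752e+01,  3.31370687e+01,  1.58224296e-02,
       -3.47171554e-04,  1.31040701e-05]), 'ee_pos': array([0.12605919, 0.5091667 , 0.21713182]), 'tool_rot': array([-3.14142094e+00,  1.29153204e-03,  1.32798286e+00]), 'ft_force': array([ 0.40740338, -0.05993554, -0.44213684]), 'ft_torque': array([-0.07254221,  0.03648273,  0.04959739]), 'width': 0.9994640812623903} 0.008
scene {'fx': 474.62732185128937, 'fy': 474.62732185128937, 'cx': 317.35025697363653, 'cy': 241.01899496056024, 'R': array([[ 0.76489298,  0.64413608,  0.00523819],
       [ 0.45146346, -0.53026391, -0.71763565],
       [-0.45947739,  0.55127933, -0.69639904]]), 't': array([-0.42022433, -0.18314898,  1.08580702])}
foot 0.81 [440. 259. 465. 285.] [0.731 0.142 0.027]
foot 0.79 [373. 211. 399. 243.] [0.6  
[... 496 characters left out ...]
9.12053858709504, 'R': array([[-0.93219196, -0.36183019,  0.00985213],
       [-0.21584089,  0.5338143 , -0.81759098],
       [ 0.29056989, -0.76427822, -0.57571515]]), 't': array([0.53845802, 0.16444745, 0.75784768])}
foot 0.84 [190. 334. 243. 393.] [0.607 0.316 0.047]
foot 0.8 [197. 278. 217. 306.] [0.712 0.174 0.024]
foot 0.66 [271. 268. 302. 306.] [0.578 0.158 0.064]
gate 0.9 [311. 229. 359. 251.] [0.558 0.002 0.053]
shelf 0.75 [222. 190. 417. 366.] [0.554 0.081 0.028]
shelf 0.64 [299. 200. 328. 228.] [ 0.635 -0.09   0.034]
chimney 0.78 [372. 143. 401. 200.] [ 0.539 -0.265  0.061]
punch 0.83 [384. 213. 403. 252.] [ 0.471 -0.074  0.044]
punch 0.49 [224. 188. 422. 367.] [0.549 0.079 0.03 ]
```

View pics/scene1.png

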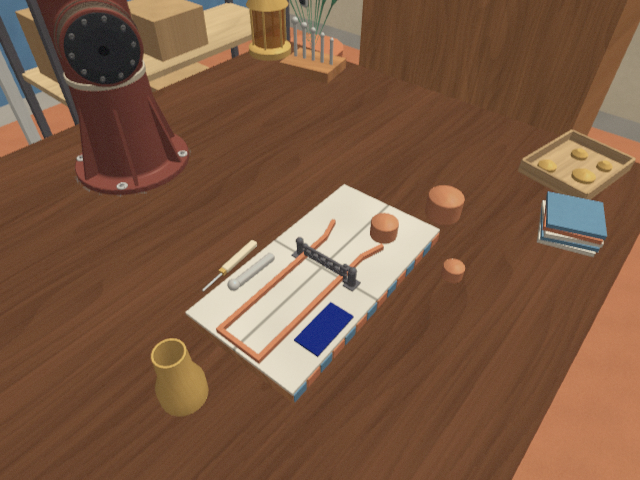

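View pics/side1.png

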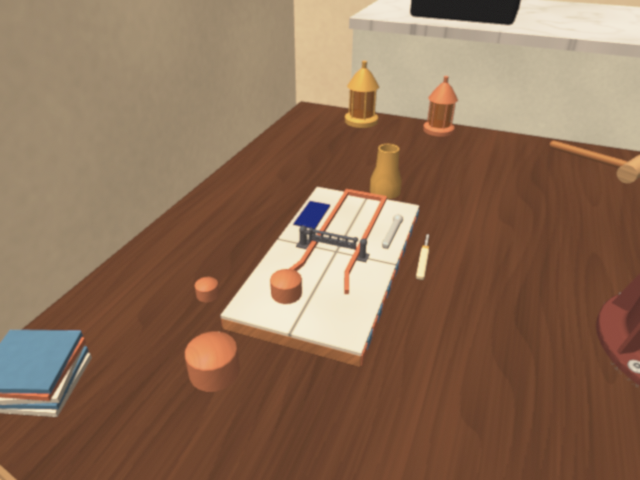

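```bash
python3 - <<'E'
import numpy as np,cv2
from scipy.optimize import least_squares
C=[];F=[]
for n in ['scene','side']:
    z=np.load(n+'.npz'); d=z['d']; p=z['p'].astype(int)
    v,u=np.mgrid[:480,:640]
    X=np.stack([(u-z['cx'])/z['fx']*d,(v-z['cy'])/z['fy']*d,d],-1)-z['t']; X=X@z['R']
    m=(p.min(-1)>150)&(abs(X[...,2]-.03)<.012)&(d>0)&(X[...,0]>.3)&(X[...,0]<.8)&(abs(X[...,1])<.4)
    nl,lab,st,_=cv2.connectedComponentsWithStats(cv2.morphologyEx(m.astype(np.uint8),cv2.MORPH_CLOSE,np.ones((15,15))))
    m&=lab==(1+np.argmax(st[1:,4]))
    print(n,m.sum(),'z',np.median(X[m][:,2]))
    # pixel->plane z=.03
    r=np.stack([(u-z['cx'])/z['fx'],(v-z['cy'])/z['fy'],np.ones_like(d)],-1)@z['R']; c=-z['t']@z['R']
    P=c+r*((.03-c[2])/r[...,2])[...,None]
    R=cv2.minAreaRect((P[m][:,:2]*1000).astype(np.float32)); B=cv2.boxPoints(R); print(R,B.round(0).tolist())
    f=(p[...,0]>p[...,2]*1.4)&(X[...,2]>.045)&(X[...,2]<.08)&(np.hypot(X[...,0]-.59,X[...,1]-.14)<.06)&(d>0)
    F=X[f]; print('foot',f.sum(),F.mean(0).round(4))
    s=F[F[:,2]<.06]; q=least_squares(lambda c:np.hypot(s[:,0]-c[0],s[:,1]-c[1])-.025,[.59,.14],loss='soft_l1',f_scale=.002); print('circ',q.x.round(4), np.percentile(F,[1,99],axis=0).round(3).tolist())
E
```

```text
scene 17894 z 0.030349544587436623
((558.9334106445312, 4.7875823974609375), (221.19244384765625, 420.3012390136719), 1.7122207880020142) [[442.0, 212.0], [455.0, -209.0], [676.0, -202.0], [663.0, 218.0]]
foot 597 [0.5954 0.1283 0.0623]
circ [0.5902 0.1377] [[0.569, 0.112, 0.045], [0.615, 0.157, 0.072]]
side 14866 z 0.029816446230720335
((555.8905639648438, 7.411163330078125), (220.21270751953125, 421.6984558105469), 1.6243549585342407) [[440.0, 215.0], [452.0, -206.0], [672.0, -200.0], [660.0, 221.0]]
foot 769 [0.5835 0.1484 0.0619]
circ [0.5882 0.1383] [[0.563, 0.119, 0.046], [0.61, 0.164, 0.071]]
```

Scene and side views agree. The middle foot is on the shelf at scene (386,228), shelf ≈ (-136, +35) mm. The larger foot at (445,204) and the smaller one at (454,270) are on the table. I'll first nudge the foot sideways to the centre line, approaching from its +y side.

```bash
for i in 1; do
python3 -m crank '[[-0.25,0.59,0,0,-0.44],[-0.25,0.59,0,0,-0.44],[-0.25,0.59,0,0,-0.44],[-0.25,0.59,0,0,-0.44],[-0.25,0.59,0,0,-0.44]]'
python3 -m crank '[[-0.25,0.59,0,0,-0.44],[-0.25,0.59,0,0,-0.44],[-0.25,0.59,0,0,-0.44],[-0.25,0.59,0,0,-0.44],[-0.25,0.59,0,0,-0.44]]'
python3 -m crank '[[-0.25,0.59,0,0,-0.44],[-0.25,0.59,0,0,-0.44],[-0.25,0.59,0,0,-0.44],[-0.25,0.59,0,0,-0.44],[-0.25,0.59,0,0,-0.44]]'
python3 -m crank '[[-0.25,0.59,0,0,-0.44],[-0.25,0.59,0,0,-0.44],[-0.25,0.59,0,0,-0.44],[-0.25,0.59,0,0,-0.44],[0,0,0,0,-0.44]]'
done
cat >> h.py <<'E'
O=np.array([.5575,.0011]);XH=np.array([.0291,-.99958]);YH=np.array([.99958,.0291])
def toshelf(w): w=np.asarray(w)[:2]-O; return np.array([w@XH,w@YH])
def st():
    s=sensors.get_state(); print('t',s['t'],'tcp',s['ee_pos'].round(4),'shelf',(toshelf(s['ee_pos'])*1000).round(1),'rpy',s['tool_rot'].round(3),'F',s['ft_force'].round(1),'w',round(s['width'],3)); return s
def pts(n,f):
    ci,p,d=snap(n,f); v,u=np.mgrid[:480,:640]
    X=(np.stack([(u-ci['cx'])/ci['fx']*d,(v-ci['cy'])/ci['fy']*d,d],-1)-np.array(ci['t']))@np.array(ci['R'])
    return p.astype(int),d,X
E
python3 - <<'E'
from h import *
st(); snap('wrist','w1.png'); snap('side','s2.png')
E
```

```text
t: 1.23
ee_pos: [0.2552, 0.4128, 0.2178]
tool_rot: [3.141, -0.0, 1.328]
ft_force: [1.1, 0.2, 0.1]
width: 0.276
t: 1.85
ee_pos: [0.3834, 0.3167, 0.2178]
tool_rot: [3.141, -0.0, 1.328]
ft_force: [-0.1, -0.5, -0.6]
width: 0.281
t: 2.48
ee_pos: [0.5115, 0.2205, 0.2177]
tool_rot: [3.141, -0.0, 1.328]
ft_force: [-0.3, 0.9, -0.3]
width: 0.277
t: 3.1
ee_pos: [0.6144, 0.1429, 0.2171]
tool_rot: [-3.142, 0.0, 1.326]
ft_force: [0.4, -0.2, -0.6]
width: 0.279
t 3.1 tcp [0.6144 0.1429 0.2171] shelf [-140.   61.] rpy [-3.142  0.     1.326] F [ 0.4 -0.2 -0.6] w 0.279
```

View pics/w1.png

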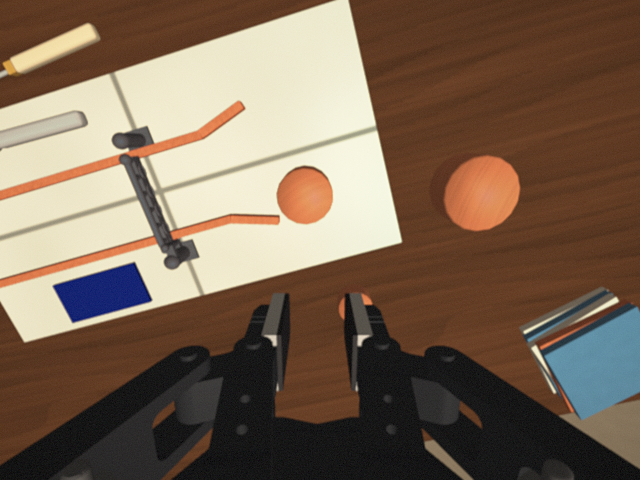

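View pics/s2.png

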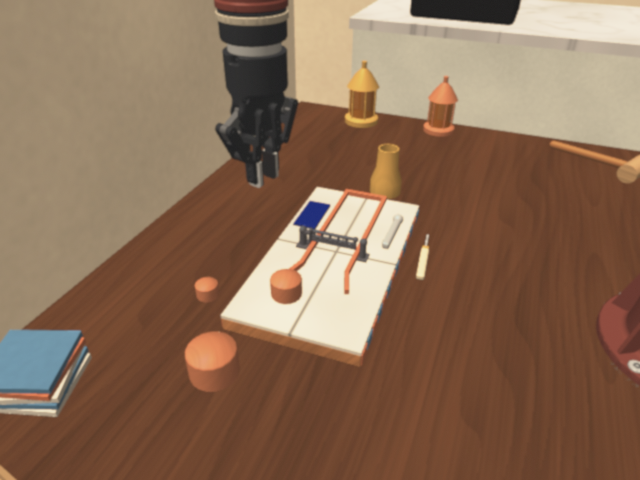

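The wrist view shows the foot at (305,195), just left of the near curb's end at (278,220). I'll square the tool to the shelf, narrow the fingers so they miss that curb end, and descend partway.

```bash
python3 -m crank '[[0,0,0,-0.0218,-0.72],[0,0,0,-0.0218,-0.72],[-0.06,0.46,0,0,-0.72],[0,0,0.6,0,-0.72],[0,0,0.7,0,-0.72]]'
python3 -m crank '[[0,0,0.7,0,-0.72],[0,0,0.5,0,-0.72],[0,0,0,0,-0.72]]'
python3 - <<'E'
from h import *
s=st(); print(s['q'])
for n in ['side','scene']:
    p,d,X=pts(n,n+'3.png')
    m=(np.hypot(X[...,0]-s['ee_pos'][0],X[...,1]-s['ee_pos'][1])<.035)&(X[...,2]>.05)&(X[...,2]<.2)&(d>0)
    print(n,m.sum(),np.percentile(X[m],[0,1,2,5],axis=0)[:,2].round(4))
E
```

```text
t: 3.82
ee_pos: [0.6361, 0.143, 0.1527]
tool_rot: [3.14, -0.0, 1.603]
ft_force: [0.9, -0.3, -0.3]
width: 0.141
t: 4.2
ee_pos: [0.634, 0.1427, 0.0912]
tool_rot: [-3.138, 0.0, 1.603]
ft_force: [0.4, 0.3, 0.6]
width: 0.142
t 4.2 tcp [0.634  0.1427 0.0912] shelf [-139.3   80.6] rpy [-3.138  0.     1.603] F [0.4 0.3 0.6] w 0.142
[1.08874252e-01 6.15709968e-01 2.24997362e-02 9.81462034e-01
 1.29095521e-04 7.67227148e-02]
side 1114 [0.0506 0.0609 0.0629 0.0662]
scene 854 [0.0501 0.0526 0.0544 0.0601]
```

View pics/side3.png

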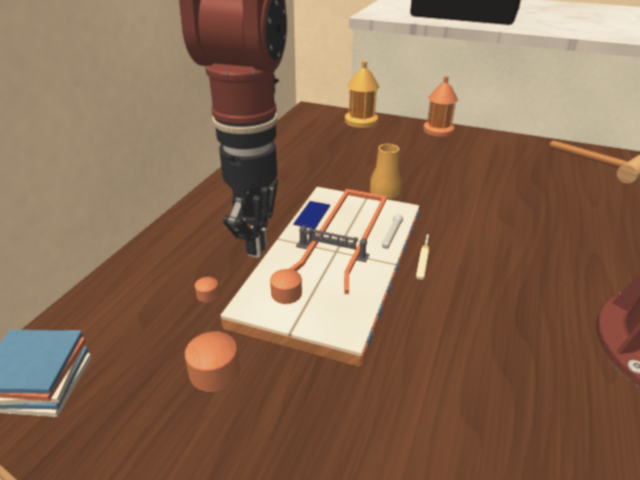

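```bash
python3 - <<'E'
from h import *
s=st()
p,d,X=pts('side','side4.png')
m=(np.hypot(X[...,0]-s['ee_pos'][0],X[...,1]-s['ee_pos'][1])<.03)&(X[...,2]>.04)&(X[...,2]<.2)&(d>0)&(p.max(-1)-p.min(-1)<25)
print(m.sum()); h,e=np.histogram(X[m][:,2],bins=np.arange(.04,.13,.005)); print(list(zip(e.round(3),h)))
v,u=np.where(m); i=np.argsort(X[m][:,2])[:12]; print(np.c_[u[i],v[i]].tolist(),X[m][i].round(3).tolist())
cv2.imwrite('pics/side4z.png',cv2.resize(p[180:320,180:320].astype(np.uint8)[:,:,::-1],(700,700),interpolation=0))
E
```

```text
t 4.3 tcp [0.6362 0.1426 0.0938] shelf [-139.2   82.8] rpy [ 3.141 -0.     1.603] F [-0.5 -0.9  0.8] w 0.139
910
[(np.float64(0.04), np.int64(0)), (np.float64(0.045), np.int64(0)), (np.float64(0.05), np.int64(0)), (np.float64(0.055), np.int64(0)), (np.float64(0.06), np.int64(0)), (np.float64(0.065), np.int64(0)), (np.float64(0.07), np.int64(0)), (np.float64(0.075), np.int64(0)), (np.float64(0.08), np.int64(0)), (np.float64(0.085), np.int64(0)), (np.float64(0.09), np.int64(0)), (np.float64(0.095), np.int64(0)), (np.float64(0.1), np.int64(0)), (np.float64(0.105), np.int64(5)), (np.float64(0.11), np.int64(22)), (np.float64(0.115), np.int64(52)), (np.float64(0.12), np.int64(54))]
[[260, 248], [249, 253], [255, 254], [254, 254], [262, 247], [261, 247], [255, 253], [260, 246], [256, 254], [260, 247], [261, 246], [256, 253]] [[0.63, 0.137, 0.108], [0.639, 0.155, 0.108], [0.629, 0.155, 0.109], [0.63, 0.156, 0.109], [0.627, 0.136, 0.11], [0.628, 0.137, 0.11], [0.63, 0.155, 0.111], [0.631, 0.136, 0.111], [0.627, 0.156, 0.111], [0.629, 0.139, 0.111], [0.629, 0.136, 0.111], [0.627, 0.156, 0.112]]
```

View pics/side4z.png

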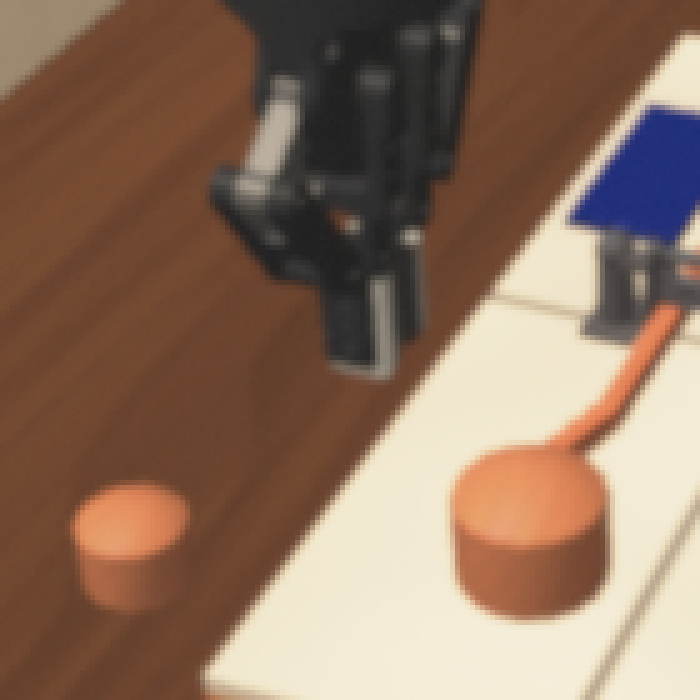

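By depth, the fingertips look about 2 cm higher than nominal. I'll descend to the nominal height, then check again.

```bash
python3 -m crank '[[0,0,0.35,0,-0.72],[0,0,0.35,0,-0.72],[0,0,0.2,0,-0.72],[0,0,0,0,-0.72],[0,0,0,0,-0.72]]'
python3 - <<'E'
from h import *
s=st()
for n in ['side','scene']:
    p,d,X=pts(n,n+'5.png')
    m=(np.hypot(X[...,0]-s['ee_pos'][0],X[...,1]-s['ee_pos'][1])<.03)&(X[...,2]>.03)&(X[...,2]<.2)&(d>0)&(p.max(-1)-p.min(-1)<25)
    print(n,m.sum(),np.sort(X[m][:,2])[:20].round(3))
    if n=='side': cv2.imwrite('pics/side5z.png',cv2.resize(p[180:320,180:320].astype(np.uint8)[:,:,::-1],(700,700),interpolation=0))
st()
E
```

```text
t: 4.97
ee_pos: [0.6365, 0.142, 0.0479]
tool_rot: [3.141, -0.0, 1.602]
ft_force: [1.1, -1.1, 0.6]
width: 0.138
t 4.975 tcp [0.6365 0.142  0.0479] shelf [-138.6   83.1] rpy [ 3.141 -0.     1.602] F [ 1.1 -1.1  0.6] w 0.138
side 1049 [0.064 0.064 0.065 0.065 0.066 0.067 0.067 0.068 0.068 0.069 0.069 0.069
 0.069 0.07  0.07  0.07  0.07  0.07  0.07  0.07 ]
scene 734 [0.064 0.065 0.065 0.065 0.066 0.066 0.067 0.068 0.068 0.069 0.069 0.069
 0.069 0.069 0.069 0.069 0.069 0.069 0.069 0.069]
t 5.075 tcp [0.6367 0.1421 0.0483] shelf [-138.6   83.3] rpy [ 3.141 -0.     1.602] F [0.5 0.5 0.5] w 0.144
```

View pics/side5z.png

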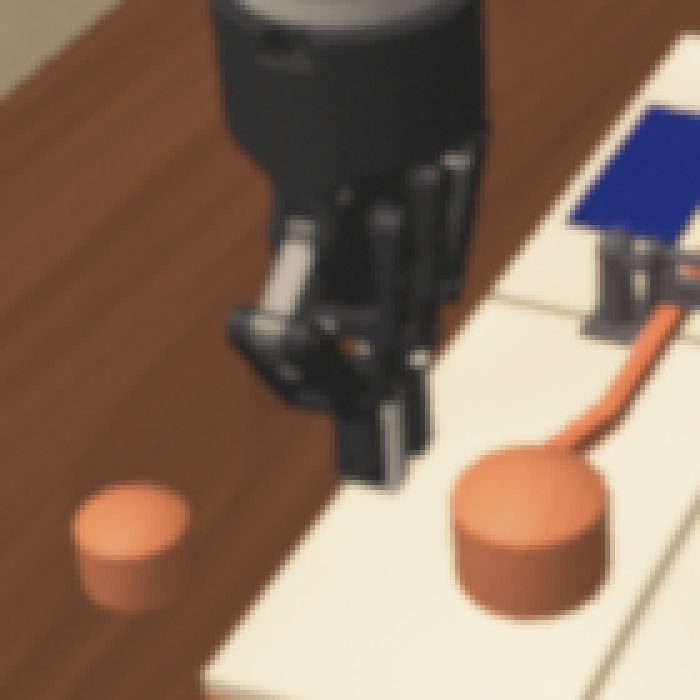

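Both cameras put the tips near z≈0.06, about 2 cm above nominal, so I'll go 15 mm lower and check again.

```bash
python3 -m crank '[[0,0,0.15,0,-0.72],[0,0,0.15,0,-0.72],[0,0,0,0,-0.72],[0,0,0,0,-0.72]]'
python3 - <<'E'
from h import *
s=st()
for n in ['side','scene']:
    p,d,X=pts(n,n+'6.png')
    m=(np.hypot(X[...,0]-s['ee_pos'][0],X[...,1]-s['ee_pos'][1])<.03)&(X[...,2]>.033)&(X[...,2]<.2)&(d>0)&(p.max(-1)<120)&(p.max(-1)-p.min(-1)<25)
    print(n,m.sum(),np.sort(X[m][:,2])[:20].round(3), X[m][X[m][:,2]<.07][:,:2].mean(0))
    a=(180,180) if n=='side' else (330,140)
    cv2.imwrite(f'pics/{n}6z.png',cv2.resize(p[a[1]:a[1]+140,a[0]:a[0]+140].astype(np.uint8)[:,:,::-1],(560,560),interpolation=0))
E
```

```text
t: 5.58
ee_pos: [0.6362, 0.142, 0.0326]
tool_rot: [-3.141, 0.0, 1.602]
ft_force: [-0.1, 0.6, -0.7]
width: 0.137
t 5.575 tcp [0.6362 0.142  0.0326] shelf [-138.5   82.8] rpy [-3.141  0.     1.602] F [-0.1  0.6 -0.7] w 0.137
side 947 [0.049 0.05  0.05  0.053 0.053 0.054 0.054 0.055 0.055 0.055 0.055 0.055
 0.055 0.055 0.056 0.056 0.056 0.056 0.056 0.056] [0.63018022 0.15213569]
scene 643 [0.048 0.049 0.052 0.052 0.052 0.053 0.054 0.054 0.054 0.055 0.056 0.056
 0.056 0.056 0.056 0.056 0.056 0.056 0.057 0.057] [0.64211087 0.1307145 ]
```

View pics/side6z.png

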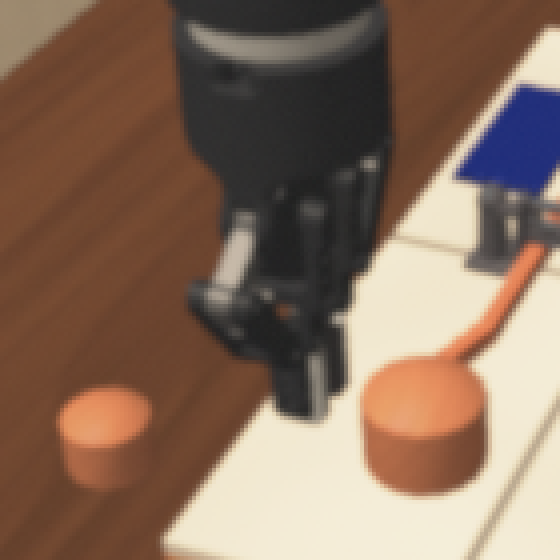

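View pics/scene6z.png

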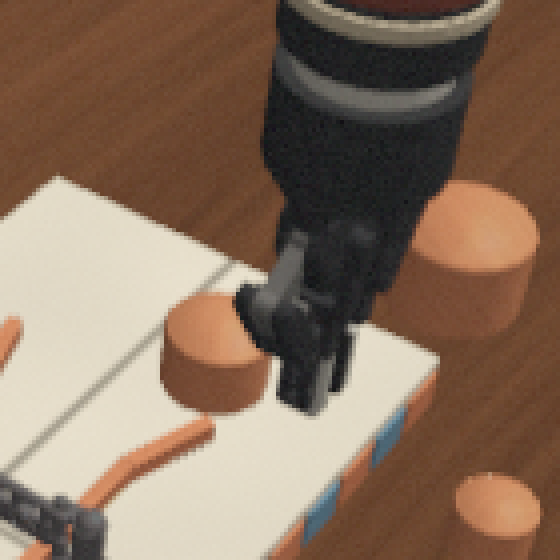

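Tips are at z≈0.046, confirmed by zero force. I'll go 6 mm lower, then push gently toward the centre line.

```bash
python3 -m crank '[[0,0,0.12,0,-0.72],[0,-0.12,0,0,-0.72],[0,-0.06,0,0,-0.72],[0,-0.06,0,0,-0.72],[0,-0.06,0,0,-0.72]]'
python3 -m crank '[[0,-0.08,0,0,-0.72],[0,-0.08,0,0,-0.72],[0,-0.08,0,0,-0.72],[0,-0.08,0,0,-0.72],[0,-0.08,0,0,-0.72]]'
python3 -m crank '[[0,-0.08,0,0,-0.72],[0,-0.08,0,0,-0.72],[0,-0.05,0,0,-0.72],[0,-0.04,0,0,-0.72],[0,0,0,0,-0.72]]'
cat >> h.py <<'E'
def foot(f='x',guess=None):
    out=[]
    for n in ['scene','side']:
        p,d,X=pts(n,f+n+'.png')
        S=X[...,:2]-O; sx=S@XH; sy=S@YH
        m=(p[...,0]>p[...,2]*1.3)&(X[...,2]>.047)&(X[...,2]<.08)&(sx>-.21)&(sx<.2)&(abs(sy)<.1)&(d>0)
        if m.sum()<30: print(n,'few',m.sum()); continue
        g=np.array([np.median(sx[m]),np.median(sy[m])]); k=m&(np.hypot(sx-g[0],sy-g[1])<.045)
        from scipy.optimize import least_squares
        k2=k&(X[...,2]<.061); a=np.c_[sx[k2],sy[k2]]
        view=-np.array(eyes.camera_info(n)['R']).T@np.array(eyes.camera_info(n)['t']); 
        q=least_squares(lambda c:np.hypot(a[:,0]-c[0],a[:,1]-c[1])-.025,g-.012*(lambda w:w/np.linalg.norm(w))(toshelf(view)-g),loss='soft_l1',f_scale=.002).x
        print(n,k.sum(),'foot shelf mm',(q*1000).round(1),'topz',np.percentile(X[k][:,2],98).round(3))
E
python3 - <<'E'
from h import *
st(); foot('f7')
snap('wrist','w7.png')
E
```

```text
t: 6.3
ee_pos: [0.6213, 0.1416, 0.0269]
tool_rot: [3.141, 0.0, 1.602]
ft_force: [0.4, 0.5, -0.4]
width: 0.139
t: 6.92
ee_pos: [0.6011, 0.1409, 0.0268]
tool_rot: [3.141, 0.0, 1.602]
ft_force: [0.7, -0.5, 0.6]
width: 0.143
t: 7.55
ee_pos: [0.5885, 0.1405, 0.0267]
tool_rot: [-3.141, -0.0, 1.602]
ft_force: [0.1, -0.4, -0.3]
width: 0.142
t 7.55 tcp [0.5885 0.1405 0.0267] shelf [-138.5   35.1] rpy [-3.141 -0.     1.602] F [ 0.1 -0.4 -0.3] w 0.142
scene 289 foot shelf mm [-138.3    1.2] topz 0.07
side 805 foot shelf mm [-138.8   -0.9] topz 0.071
```

View pics/w7.png

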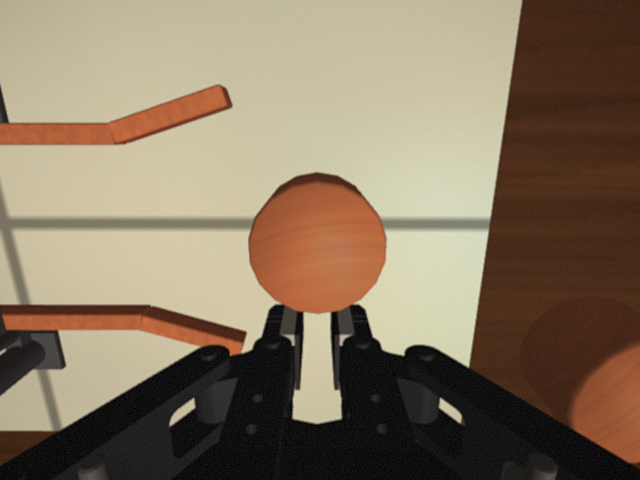

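View pics/f7side.png

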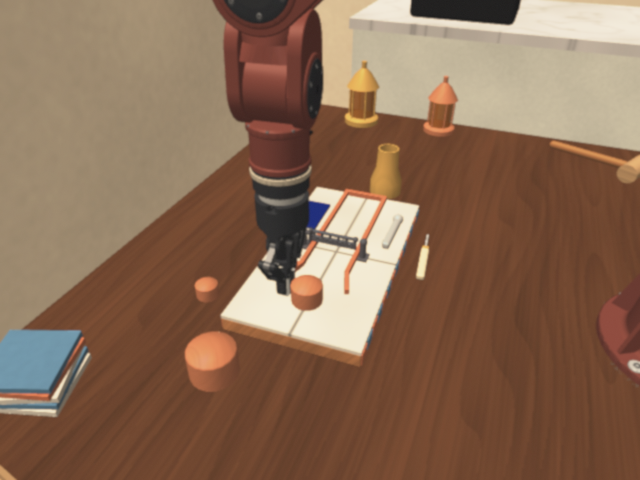

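The foot now stands at shelf (-138.5, 0), centred at wrist (317,243). Next I'll back off, rise, move behind it and turn a quarter.

```bash
python3 -m crank '[[0,0.3,0,0,-0.72],[0,0,-0.9,0,-0.72],[0,0,-0.9,0,-0.72],[0.49,-0.5,0,0,-0.44],[0.49,-0.5,0,0,-0.44]]'
python3 -m crank '[[0,0,0,-0.0278,-0.44],[0,0,0,-0.0278,-0.44],[0,0,0,-0.0278,-0.44],[0,0,0,-0.0278,-0.44],[0,0,0,-0.0278,-0.44]]'
python3 -m crank '[[0,0,0,-0.0278,-0.44],[0,0,0,-0.0278,-0.44],[0,0,0,-0.0278,-0.44],[0,0,0,-0.0278,-0.44],[0,0,0,0,-0.44]]'
python3 - <<'E'
from h import *
st(); foot('f8')
snap('wrist','w8.png')
E
```

```text
t: 8.32
ee_pos: [0.5519, 0.1888, 0.1171]
tool_rot: [3.141, -0.0, 1.601]
ft_force: [-0.0, 0.4, 0.1]
width: 0.278
t: 8.95
ee_pos: [0.552, 0.1884, 0.1165]
tool_rot: [-3.141, -0.0, 2.481]
ft_force: [0.3, -0.1, 0.4]
width: 0.279
t: 9.57
ee_pos: [0.5521, 0.1884, 0.1166]
tool_rot: [-3.142, -0.0, -3.11]
ft_force: [0.1, -0.1, -0.4]
width: 0.279
t 9.575 tcp [0.5521 0.1884 0.1166] shelf [-187.4    0. ] rpy [-3.142 -0.    -3.11 ] F [ 0.1 -0.1 -0.4] w 0.279
scene 544 foot shelf mm [-138.2    1. ] topz 0.071
side 773 foot shelf mm [-138.9   -1.1] topz 0.071
```

View pics/w8.png

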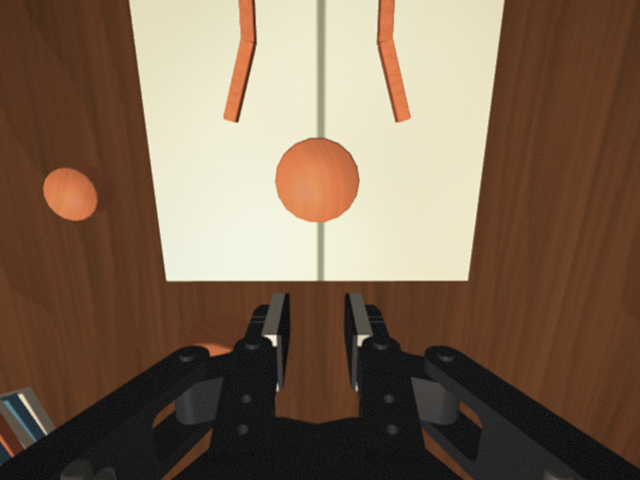

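Tool is square and centred behind the foot (wrist: foot at (317,180), on the grout line). I'll descend and start the push.

```bash
python3 -m crank '[[0,0,0.9,0,-0.44],[0,0,0.7,0,-0.44],[0,0,0.2,0,-0.44],[0,-0.16,0,0,-0.44],[0,-0.06,0,0,-0.44]]'
python3 -m crank '[[0,-0.06,0,0,-0.44],[0,-0.06,0,0,-0.44],[0,-0.09,0,0,-0.44],[0,-0.12,0,0,-0.44],[0,-0.12,0,0,-0.44]]'
python3 -m crank '[[0,-0.12,0,0,-0.44],[0,-0.12,0,0,-0.44],[0,-0.12,0,0,-0.44],[0,-0.12,0,0,-0.44],[0,-0.12,0,0,-0.44]]'
python3 - <<'E'
from h import *
st(); foot('f9')
snap('wrist','w9.png')
E
```

```text
t: 10.35
ee_pos: [0.5538, 0.177, 0.0281]
tool_rot: [3.141, 0.002, -3.11]
ft_force: [-0.3, -0.2, 0.7]
width: 0.282
t: 10.98
ee_pos: [0.5534, 0.1546, 0.0268]
tool_rot: [3.142, 0.0, -3.109]
ft_force: [0.4, 1.7, 0.9]
width: 0.282
t: 11.6
ee_pos: [0.5543, 0.1245, 0.0267]
tool_rot: [-3.142, -0.0, -3.109]
ft_force: [-0.2, 1.3, 0.8]
width: 0.282
t 11.6 tcp [0.5543 0.1245 0.0267] shelf [-123.5    0.4] rpy [-3.142 -0.    -3.109] F [-0.2  1.3  0.8] w 0.282
scene 601 foot shelf mm [-90.9   1.2] topz 0.071
side 309 foot shelf mm [-96.6 -10.2] topz 0.077
```

View pics/w9.png

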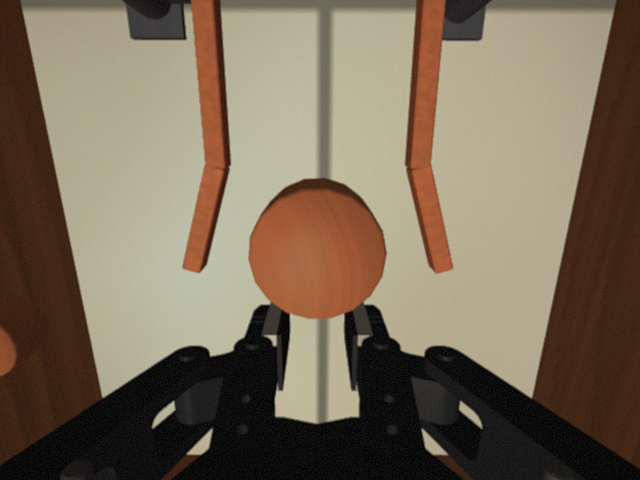

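Foot is nested in the fingers at shelf (-91, +1) and entering the mouth. Before passing the posts, I'll measure how wide the gripper is at post height.

```bash
python3 - <<'E'
from h import *
c=toshelf(sensors.get_state()['ee_pos'])
for n in ['scene','side']:
    p,d,X=pts(n,'g'+n+'.png'); S=X[...,:2]-O; sx=S@XH; sy=S@YH
    m=(d>0)&(abs(sx-c[0])<.05)&(abs(sy-c[1])<.09)&(p.max(-1)<130)&(p.max(-1)-p.min(-1)<30)&(X[...,2]>.036)
    for z in np.arange(.04,.14,.01):
        k=m&(abs(X[...,2]-z)<.005)
        if k.sum()>5: print(n,'above tiles',round((z-.03)*1000),'n',k.sum(),'dy',(np.percentile(sy[k],[1,99])*1000).round(),'dx',((np.percentile(sx[k],[1,99])-c[0])*1000).round())
    k=(d>0)&(abs(sx)<.03)&(abs(sy)<.08)&(p.max(-1)<130)&(p.max(-1)-p.min(-1)<30)&(X[...,2]>.04)&(X[...,2]<.08)
    h,e=np.histogram(sy[k],bins=np.arange(-.07,.08,.01)); print(n,'gate/post',list(zip((e*1000).round().astype(int).tolist(),h.tolist())))
E
```

```text
scene above tiles 20 n 24 dy [-12.  27.] dx [-10.  12.]
scene above tiles 30 n 67 dy [-23.  28.] dx [-7. 14.]
scene above tiles 40 n 94 dy [-24.  28.] dx [-9. 14.]
scene above tiles 50 n 74 dy [-25.  29.] dx [-8. 14.]
scene above tiles 60 n 179 dy [-42.  43.] dx [-9. 15.]
scene above tiles 70 n 177 dy [-47.  48.] dx [-10.  15.]
scene above tiles 80 n 208 dy [-51.  53.] dx [-13.  19.]
scene above tiles 90 n 200 dy [-56.  59.] dx [-6. 19.]
scene above tiles 100 n 264 dy [-60.  66.] dx [ 2. 19.]
scene gate/post [(-70, 0), (-60, 19), (-50, 73), (-40, 40), (-30, 43), (-20, 52), (-10, 50), (0, 46), (10, 57), (20, 51), (30, 47), (40, 74), (50, 56), (60, 101), (70, 0)]
side above tiles 20 n 50 dy [-25.  24.] dx [-13.   1.]
side above tiles 30 n 77 dy [-27.  24.] dx [-13.   2.]
side above tiles 40 n 83 dy [-27.  24.] dx [-13.   2.]
side above tiles 50 n 72 dy [-31.  25.] dx [-15.   3.]
side above tiles 60 n 242 dy [-42.  44.] dx [-16.   8.]
side above tiles 70 n 248 dy [-48.  46.] dx [-16.   9.]
side above tiles 80 n 254 dy [-52.  52.] dx [-19.  10.]
side above tiles 90 n 291 dy [-57.  57.] dx [-19.   8.]
side above tiles 100 n 367 dy [-64.  63.] dx [-21.  -0.]
side gate/post [(-70, 0), (-60, 69), (-50, 12), (-40, 25), (-30, 19), (-20, 16), (-10, 4), (0, 0), (10, 0), (20, 0), (30, 0), (40, 0), (50, 0), (60, 0), (70, 0)]
```

View pics/gside.png

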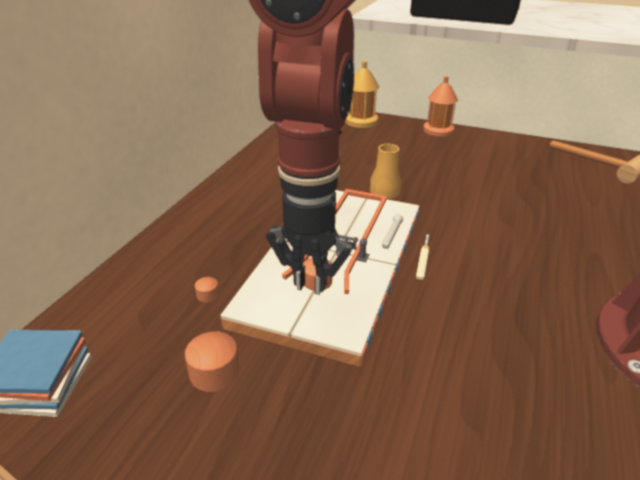

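Fingers stay within ±28 mm up to 50 mm above the tiles, so they clear the posts. Continuing at 48 mm/s.

```bash
python3 -m crank '[[0,-0.12,0,0,-0.44],[0,-0.12,0,0,-0.44],[0,-0.12,0,0,-0.44],[0,-0.12,0,0,-0.44],[0,-0.12,0,0,-0.44]]'
python3 -m crank '[[0,-0.12,0,0,-0.44],[0,-0.12,0,0,-0.44],[0,-0.12,0,0,-0.44],[0,-0.12,0,0,-0.44],[0,-0.12,0,0,-0.44]]'
python3 -m crank '[[0,-0.12,0,0,-0.44],[0,-0.12,0,0,-0.44],[0,-0.12,0,0,-0.44],[0,-0.12,0,0,-0.44],[0,-0.12,0,0,-0.44]]'
python3 - <<'E'
from h import *
st(); foot('f10')
snap('wrist','w10.png')
E
```

```text
t: 12.48
ee_pos: [0.5553, 0.0945, 0.0267]
tool_rot: [3.142, -0.0, -3.109]
ft_force: [-0.4, 0.7, -1.1]
width: 0.279
t: 13.1
ee_pos: [0.5563, 0.0646, 0.0267]
tool_rot: [3.142, -0.0, -3.109]
ft_force: [0.4, 1.1, -0.7]
width: 0.28
t: 13.72
ee_pos: [0.5572, 0.0347, 0.0267]
tool_rot: [3.142, -0.0, -3.109]
ft_force: [-0.1, 1.7, -1.4]
width: 0.282
t 13.725 tcp [0.5572 0.0347 0.0267] shelf [-33.6   0.7] rpy [ 3.142 -0.    -3.109] F [-0.1  1.7 -1.4] w 0.282
scene 545 foot shelf mm [-1.1  1.6] topz 0.071
side 319 foot shelf mm [-1.8 -0.4] topz 0.077
```

View pics/w10.png

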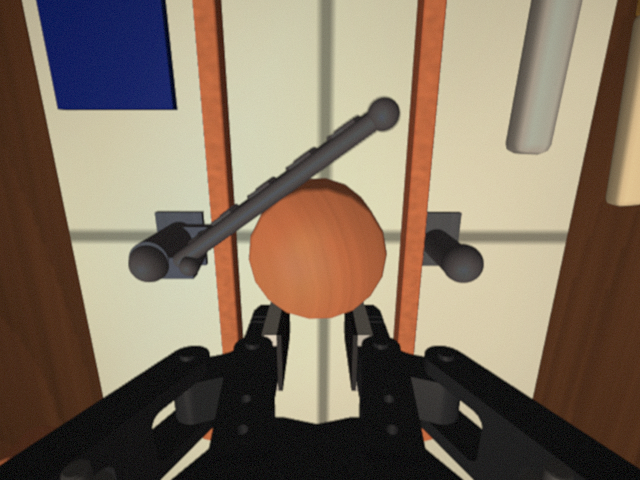

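Wrist view: the foot, centred at (318,250), is swinging the leaf open (knob at (384,113)). Continuing.

```bash
python3 -m crank '[[0,-0.12,0,0,-0.44],[0,-0.12,0,0,-0.44],[0,-0.12,0,0,-0.44],[0,-0.12,0,0,-0.44],[0,-0.12,0,0,-0.44]]'
python3 -m crank '[[0,-0.12,0,0,-0.44],[0,-0.12,0,0,-0.44],[0,-0.12,0,0,-0.44],[0,-0.12,0,0,-0.44],[0,-0.12,0,0,-0.44]]'
python3 -m crank '[[0,-0.12,0,0,-0.44],[0,-0.12,0,0,-0.44],[0,-0.12,0,0,-0.44],[0,-0.12,0,0,-0.44],[0,-0.12,0,0,-0.44]]'
python3 - <<'E'
from h import *
st(); foot('f11')
snap('wrist','w11.png')
E
```

```text
t: 14.5
ee_pos: [0.5582, 0.0046, 0.0267]
tool_rot: [-3.142, 0.0, -3.109]
ft_force: [0.0, 1.3, 0.7]
width: 0.273
t: 15.12
ee_pos: [0.5592, -0.0254, 0.0267]
tool_rot: [-3.142, 0.0, -3.109]
ft_force: [-0.6, 1.9, 0.9]
width: 0.283
t: 15.75
ee_pos: [0.5602, -0.0554, 0.0267]
tool_rot: [-3.142, 0.0, -3.109]
ft_force: [0.6, 1.4, -0.3]
width: 0.282
t 15.75 tcp [ 0.5602 -0.0554  0.0267] shelf [56.5  1. ] rpy [-3.142  0.    -3.109] F [ 0.6  1.4 -0.3] w 0.282
scene 819 foot shelf mm [88.9  1.7] topz 0.071
side 287 foot shelf mm [87.2  0.5] topz 0.076
```

View pics/w11.png

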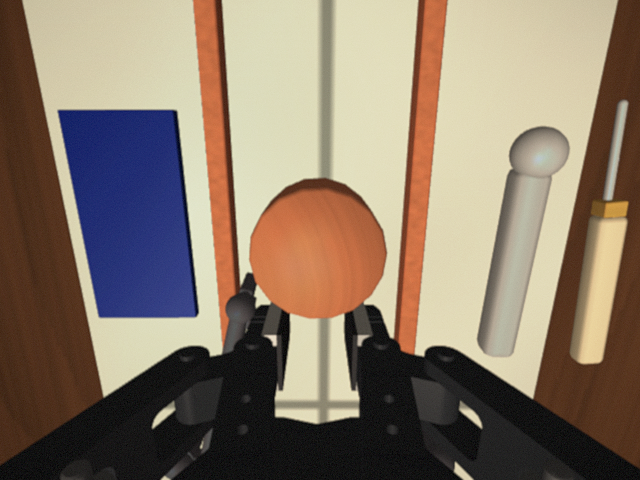

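View pics/f11side.png

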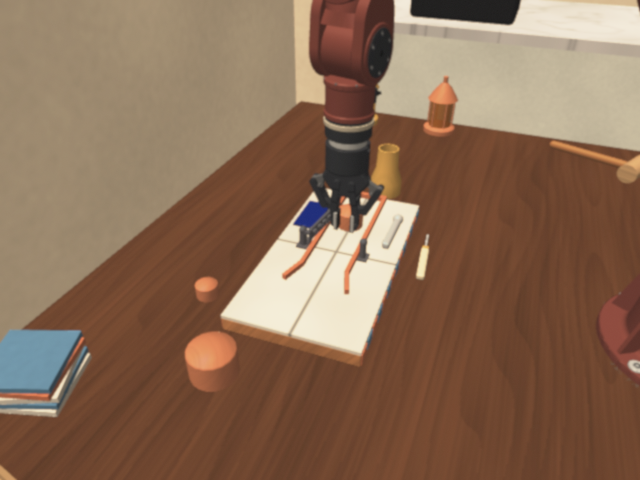

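Foot at 88 mm, with the leaf now resting on the finger (knob at (240,307)). About 29 mm more for clearance.

```bash
python3 -m crank '[[0,-0.12,0,0,-0.44],[0,-0.12,0,0,-0.44],[0,-0.12,0,0,-0.44],[0,-0.12,0,0,-0.44],[0,-0.09,0,0,-0.44]]'
python3 - <<'E'
from h import *
st(); foot('f12')
snap('wrist','w12.png'); st()
E
```

```text
t: 16.52
ee_pos: [0.5611, -0.0839, 0.0267]
tool_rot: [-3.142, -0.0, -3.109]
ft_force: [0.2, 1.1, -0.5]
width: 0.279
t 16.525 tcp [ 0.5611 -0.0839  0.0267] shelf [85.1  1.1] rpy [-3.142 -0.    -3.109] F [ 0.2  1.1 -0.5] w 0.279
scene 865 foot shelf mm [117.7   1.8] topz 0.071
side 306 foot shelf mm [115.7   0.6] topz 0.076
t 16.675 tcp [ 0.5611 -0.0839  0.0267] shelf [85.   1.1] rpy [-3.141 -0.    -3.11 ] F [-0.8 -0.2  1.4] w 0.282
```

View pics/w12.png

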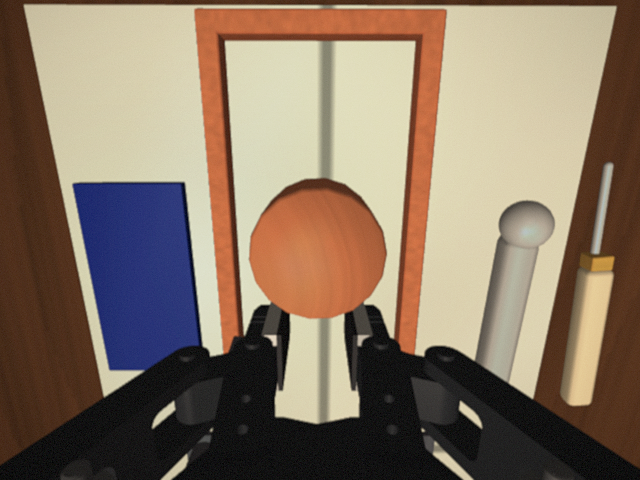

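```bash
python3 -c "
import cv2
a=cv2.imread('pics/f12side.png')[150:290,270:430]; b=cv2.imread('pics/f12scene.png')[190:330,220:380]
cv2.imwrite('pics/z12.png',cv2.hconcat([cv2.resize(a,(400,350),interpolation=0),cv2.resize(b,(400,350),interpolation=0)]))"
```

```text
(no output)
```

View pics/z12.png

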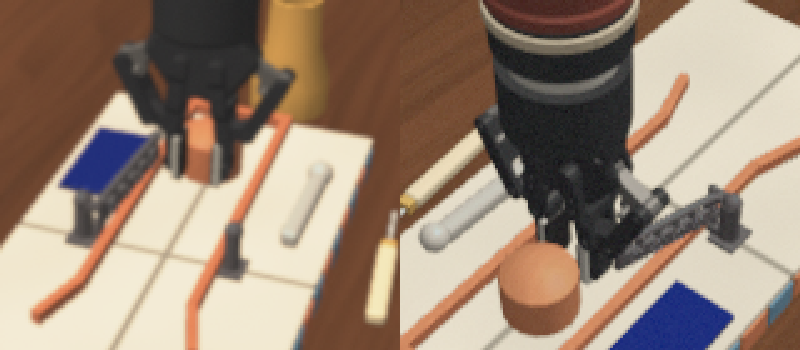

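The leaf still rests open against the finger and the foot is clear at about 117. I'll ease back 2 mm and go straight up.

```bash
python3 -m crank '[[0,0.04,0,0,-0.44],[0,0,-0.7,0,-0.44],[0,0,-1,0,-0.44],[0,0,-1,0,-0.44],[0,0,-0.6,0,-0.44]]'
python3 -m crank '[[0,0,0,0,-0.44],[0,0,0,0,-0.44],[0,0,0,0,-0.44],[0,0,0,0,-0.44],[0,0,0,0,-0.44]]'
python3 -m crank '[[0,0,0,0,-0.44],[0,0,0,0,-0.44],[0,0,0,0,-0.44],[0,0,0,0,-0.44],[0,0,0,0,-0.44]]'
python3 - <<'E'
from h import *
st(); foot('f13')
snap('wrist','w13.png')
a=cv2.imread('pics/f13side.png')[150:290,270:430]; b=cv2.imread('pics/f13scene.png')[190:330,220:380]
cv2.imwrite('pics/z13.png',cv2.hconcat([cv2.resize(a,(400,350),interpolation=0),cv2.resize(b,(400,350),interpolation=0)]))
E
```

```text
t: 17.3
ee_pos: [0.5618, -0.0813, 0.1944]
tool_rot: [-3.141, 0.003, -3.109]
ft_force: [0.2, -1.2, -0.5]
width: 0.279
t: 17.92
ee_pos: [0.5608, -0.0814, 0.1912]
tool_rot: [3.141, -0.001, -3.109]
ft_force: [0.2, -0.4, 0.2]
width: 0.279
t: 18.55
ee_pos: [0.561, -0.0814, 0.1917]
tool_rot: [-3.142, 0.0, -3.109]
ft_force: [-0.4, -0.1, -0.0]
width: 0.278
t 18.55 tcp [ 0.561  -0.0814  0.1917] shelf [82.6  1.1] rpy [-3.142  0.    -3.109] F [-0.4 -0.1 -0. ] w 0.278
scene 854 foot shelf mm [118.4   1.7] topz 0.071
side 435 foot shelf mm [117.7  -0.3] topz 0.07
```

View pics/z13.png

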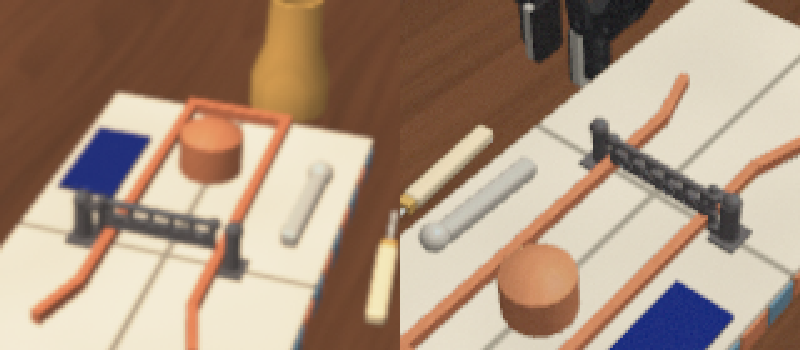

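View pics/w13.png

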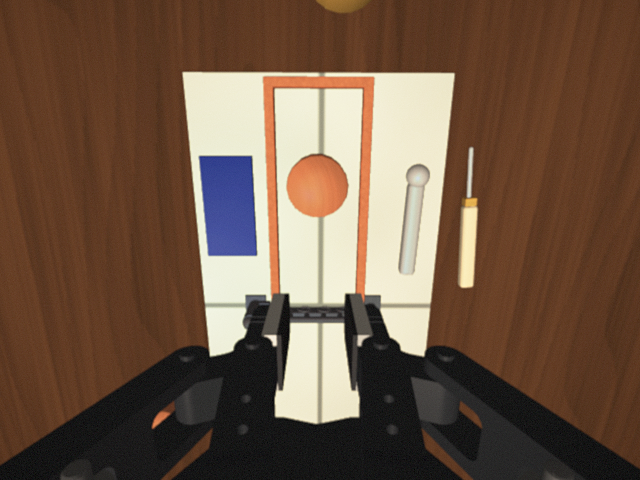

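The gate is shut on its line between the posts. The foot stands upright on the landing at about x 118, nothing is touching it, and the bystanders haven't moved. Handing in.

```bash
python3 -c "
from rig import ticket; print(ticket.sign_off())"
```

```text
the job is handed in; nothing more can be done
None
```

I slid the middle-sized copper foot through the gate onto the landing, and the gate has fallen fully shut behind it. I handed the job in at about 18.6 s of the 46 s allowed.

- **Moves:** I first nudged the foot sideways onto the lane's centre line. Then I pushed it from behind with two slightly open fingertips at about 48 mm/s. Once it was clear and the gate still rested open on a finger, I eased back 2 mm and raised the fingers straight up.
- **Last checks:** The foot stands upright at about shelf x 118, y +1 mm, roughly 3 mm past the 115 mm clearance line. The pictures show the gate closed between its posts, and the pane, punch, scribe and chimney looking unmoved. The wrist force readings stayed near 2 N or less.
- **Disagreements:**
    - The fingertips measured about 2 cm higher than `bot.tcp_to_tips` implied. I set the pushing height from the cameras and the absence of contact force instead.
    - While the gripper was partly blocking its view, the side camera placed the foot a few millimetres off (11 mm sideways at worst). With a clear view at the end, both cameras agreed to about 2 mm.

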